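# Make up two metalsmith's bench kits

## Task

Make up the two bench kits from the tools standing in the middle of the bench: in the three-compartment tray lay the longest punch in the middle compartment, with the doming block in one end compartment and the round tin in the other, and in the two-compartment tray put the small anvil in the wide compartment and the shortest punch in the narrow one. Everything goes down flat on the compartment floor, the block, tin and anvil the same way up as they stood, set down and not dropped. Leave the middle-length punch, the jar and the dish standing where they are.

Things in the scene. Friction and masses are not known exactly. Their poses are not given: they have to be found in the camera images.
- tray3: The larger white-walled, grey-floored tray, fixed to the bench, with THREE equal compartments in a row along its x axis. Outside 232 mm (x) by 128 mm (y), 14 mm high; walls 4 mm thick, floor 4 mm thick. Each compartment is 72 mm (x) by 120 mm (y) inside, centred at x = -76, 0 and +76 mm, y = 0. Origin: centre of its underside.
- tray2: The smaller white-walled, grey-floored tray, fixed to the bench, with TWO compartments in a row along its x axis. Outside 178 mm (x) by 128 mm (y), 14 mm high; walls and floor 4 mm thick. The narrow compartment (towards the robot) is 66 mm (x) by 120 mm (y) inside, centred at x = -52 mm; the wide one is 100 mm by 120 mm, centred at x = +35 mm; both at y = 0. Origin: centre of its underside.
- doming_block: Doming block: a bright steel block 42 x 42 x 42 mm, with a round hollow 28 mm across and 7 mm deep in its top and dark round marks on its sides; about 0.5 kg. Origin: centre of its underside; z up, x and y square to its sides.
- anvil: Small dark steel bench anvil, 38 mm high and 82 mm long along its x axis (from x = -41 to +41 mm), horn pointing to +x. Its flat top part is 28 mm wide (y), reaches from x = -41 to +17 mm and from 22 to 38 mm in height; below it a 20 mm wide waist and a foot 50 x 30 mm, 8 mm high. About 0.36 kg. Origin: centre of the foot's underside; grip the top part across y, at x about 0 to -10 mm.
- tin: Round aluminium screw-lid tin, closed, 44 mm across, 30 mm high, plain; about 0.09 kg. Origin: centre of its underside, z up through the lid.
- punch_long: The longest punch: solid steel punch lying flat: square shank 14 x 14 mm with a rounded nose at its +x end and a dark band near the -x end, 110 mm long in all along its x axis. Origin: mid-length, mid-width, on the underside. About 0.16 kg.
- punch_mid: The middle-length punch, not wanted in either kit: solid steel punch lying flat: square shank 14 x 14 mm with a rounded nose at its +x end and a dark band near the -x end, 80 mm long in all along its x axis. Origin: mid-length, mid-width, on the underside. 
- punch_short: The shortest punch: solid steel punch lying flat: square shank 14 x 14 mm with a rounded nose at its +x end and a dark band near the -x end, 50 mm long in all along its x axis. Origin: mid-length, mid-width, on the underside. About 0.07 kg.
- jar: Bystander: amber glass jar with a steel cap, 46 mm across and 62 mm high, loose, among the stock. Origin: centre of its underside.
- dish: Bystander: small white ceramic dish with brass bits in it, 58 mm across and 24 mm high, loose, among the stock. Origin: centre of its underside.
Not all that is in view belongs to the job. What is shaped like the punch_long but orange or yellow is not meant.

How it is judged (in metres and radians):
At the end, for the whole second after the job is handed in: Each kit part's centre inside its compartment, resting on the tray floor (5 mm): block, tin, anvil upright within 0.1 rad, punches level within 0.08 rad; block and tin in the two ends either way round; all at rest; middle punch, jar, dish within 25 mm of their start, jar and dish upright (((x of doming_block in the frame of tray3 between -0.112 and -0.04 m and y of doming_block in the frame of tray3 between -0.06 and 0.06 m and x of tin in the frame of tray3 between 0.04 and 0.112 m and y of tin in the frame of tray3 between -0.06 and 0.06 m) or (x of doming_block in the frame of tray3 between 0.04 and 0.112 m and y of doming_block in the frame of tray3 between -0.06 and 0.06 m and x of tin in the frame of tray3 between -0.112 and -0.04 m and y of tin in the frame of tray3 between -0.06 and 0.06 m)) and height (world z) of each of doming_block, tin, anvil below 0.009 m and angle between each of doming_block, tin, anvil, jar, dish's own z axis and vertical below 0.1 rad and height (world z) of each of punch_long, punch_short below 0.0125 m and angle between punch_long's own x axis and vertical between 1.49 and 1.65 rad and angle between punch_short's own x axis and vertical between 1.49 and 1.65 rad and x of punch_long in the frame of tray3 between -0.036 and 0.036 m and y of punch_long in the frame of tray3 between -0.06 and 0.06 m and x of punch_short in the frame of tray2 between -0.085 and -0.019 m and y of punch_short in the frame of tray2 between -0.06 and 0.06 m and x of anvil in the frame of tray2 between -0.015 and 0.085 m and y of anvil in the frame of tray2 between -0.06 and 0.06 m and linear speed of each of doming_block, anvil, tin, punch_long, punch_short below 0.02 m/s and angular speed of each of doming_block, anvil, tin, punch_long, punch_short below 0.2 rad/s and distance of each of punch_mid, jar, dish from where it was at the start of the episode below 0.025 m); the robot touches nothing.
It fails at once if a kit part is dropped: it moves faster than 0.7 m/s less than 25 mm above the bench ((linear speed of doming_block above 0.7 m/s and height (world z) of doming_block below 0.025 m) or (linear speed of anvil above 0.7 m/s and height (world z) of anvil below 0.025 m) or (linear speed of tin above 0.7 m/s and height (world z) of tin below 0.025 m) or (linear speed of punch_long above 0.7 m/s and height (world z) of punch_long below 0.025 m) or (linear speed of punch_short above 0.7 m/s and height (world z) of punch_short below 0.025 m)).
It fails at once if the middle-length punch, the jar or the dish is shifted by more than 25 mm, or the jar or dish is tipped over (distance of any of punch_mid, jar, dish from where it was at the start of the episode above 0.025 m or angle between any of jar, dish's own z axis and vertical above 0.5 rad).
It also fails if it takes over 122 s, if anything falls off the work surface, if the arm or the gripper's body presses on something with over 40 N, if the wrist force passes 120 N, or if a joint passes its speed limit or range.

## Robot

A 6-joint arm with a two-finger parallel gripper is mounted at the origin on the work surface. World frame = base frame: x ahead of the robot, y to its left, z up, the work surface at z = 0. Lengths are in m, angles in degrees, forces in N, time in s.
With the tool pointing down it reaches from about 0.4 to 0.825 m from the base axis. Payload 7 kg.
Tool frame: the origin (TCP) lies at the very end of the fingers, on their centre line; the grasp point (between the pads) lies 19 mm behind it (ctrl.pinch_z is the distance from the TCP to the grasp point, in m); z points along the fingers, x is the direction in which the jaws open and shut, and the axes are right-handed (so a half turn about z gives the same grasp; the last joint's range is limited). The gripper opens to 88 mm and grips with 3 to 60 N. Pads are 19 mm wide; open, the fingers measure 130 mm over their backs; the gripper's body (78 mm by 193 mm) begins 47 mm behind the grasp point.
Start: joints at [93.627, 20.546, 0.682, 0, -70.136, -16.507], TCP at [0.15, 0.658, 0.227] pointing down, gripper open.
Joint ranges: [-176.03, 176.03], [-82.01, 121.73], [-58.28, 71.71], [-173.87, 95.51], [-174.79, -0.11], [-173.66, 173.66]. Speed limits (degrees/s): [136.94, 136.94, 172.46, 180, 180, 180].

## Interface

Orientations are given as [roll, pitch, yaw] about the fixed x, y, z axes, in that order (R = Rz(yaw) Ry(pitch) Rx(roll)).
In Python, from plant import ctrl gives the robot as it stands.
- The arm moves only by the tool carry_out, never from a script. Its argument "increments" is a list of rows, each a list of 7 numbers: the turn, a rotation vector about the world's x, y, z in degrees, then the shift along the world's x, y, z in mm, then the closure, from 0 (fully open) to 1 (shut). In form: [[ax, ay, az, dx, dy, dz, grip], ...]. A call has 1 to 20 rows; each row is the pose to reach, as a shift and turn from the pose commanded when the call began; what a row does not reach only later rows make up. A row lasts 1/8 s, in which the tool goes at most 62.5 mm and 10.7 degrees, less where a joint would pass 70% of its speed; a pose out of reach is approached as far as the arm can. A call with a gripper value outside its range is refused whole. The fingers move at their own pace and stop on an object; the grip force is fixed at half the most. Time passes only in rows, so rows that repeat a pose let the fingers close. It gives the time, the measured TCP pose, the force and the opening at its end, in the units of the state.
- ctrl.get_obs(): the state, without advancing time (a new reading comes with each control period).
- ctrl.snapshot(name): name is "side" or "top"; returns a dict with "pixels" (400x640x3 uint8, blue, green, red), "intrinsics" (3x3 intrinsics, pixels), "rvec" (rotation vector, rad) and "tvec" (3), from world to camera coordinates, as OpenCV has them. Camera axes: x right, y down, z forward; pixel columns grow to the right and rows downward; lengths in m; the calibration is good to about 2 mm. A picture is of the moment at which its call begins. There is no depth.
- ctrl.close_job(): hands the job in, once; it reports no verdict.
Trained networks look in a picture, given as the dict that the camera call returned (one of the last four; its "shot" number tells which), for a name from the list of things; names that differ only in an ending like _2 or _b are one class to them, and where a whole thing is asked for, a point or a joint stands for the part that bears it (a point fixed in the world has none). Each returns a list of dicts, best first, with "confidence" (0 to 1); they miss things now and then, are a little off and sometimes report something else, mostly with a low value. They report only what shows in the picture. A call takes as long as a camera call. They do not tell look-alikes from the thing itself.
- ctrl.search_frame(picture, label): "centre" ([x, y, z] in m, in world coordinates, good to about 4 mm: the middle of the surface that is visible of it).
- ctrl.outline_of(picture, label): "pixels" (400x640 bool, what is visible of it).
The state is a dict: "clock": time; "joint_pos": joint angles; "qvel": joint speeds; "tau": joint torques, N m; "tool_pos": TCP position; "orientation": TCP orientation; "force": force on the tool from outside, world axes, zero at the start; "moment": the same for the moment, N m; "opening": finger opening in m.
Only numpy, scipy, OpenCV 4.12 (cv2) and the standard library are available. Lean on these libraries where they do the work, as an engineer would, in place of code of your own. Each camera call takes 0.05 s, during which the arm holds its last target. There are 200 camera calls.

## Working session

There is one attempt and no reset: what is moved stays moved. The work goes in short steps, Python scripts to look and compute and a tool call to move; the robot and the scene stay as the last step left them, time stands still between calls to the robot, and variables do not carry over. Pictures are saved under pics/ and viewed, about 12 in all and at most 16, crops included, and the job is handed in when it is done.

Besides the shell and the picture viewer there is one more tool, called after ">>>" as name(argument=value, ...), one argument or row to a line, values as JSON. carry_out: Moves the arm, as the interface text tells. Its arguments: {"type":"object","properties":{"increments":{"type":"array"}},"required":["increments"]}

```bash
mkdir -p pics; ls
cat > h.py <<'E'
import numpy as np,cv2
from plant import ctrl
def cam(s):
    R=cv2.Rodrigues(np.array(s["rvec"],float))[0];t=np.array(s["tvec"],float).ravel();return np.array(s["intrinsics"]),R,t
def back(s,u,v,z):
    K,R,t=cam(s);d=R.T@np.linalg.inv(K)@np.array([u,v,1.]);c=-R.T@t
    return c+d*(z-c[2])/d[2]
def proj(s,P):
    K,R,t=cam(s);q=K@(R@np.array(P,float)+t);return q[:2]/q[2]
E
python3 - <<'E'
from h import *
for n in("top","side"):
    s=ctrl.snapshot(n);cv2.imwrite(f"pics/{n}0.png",s["pixels"]);K,R,t=cam(s);print(n,K[0,0],-R.T@t,R[2])
    for l in "tray3 tray2 doming_block anvil tin punch_long punch_mid punch_short jar dish".split():
        print(l,[(np.round(d["centre"],3).tolist(),round(d["confidence"],2),proj(s,d["centre"]).astype(int).tolist()) for d in ctrl.search_frame(s,l)[:4]])
o=ctrl.get_obs();print(o["clock"],o["tool_pos"],o["orientation"],o["opening"])
E
```

```text
pics
top 383.25355187267115 [ 0.44509636 -0.01058292  0.88276184] [ 0.11953405  0.01771445 -0.99267205]
tray3 [([0.497, -0.325, 0.007], 0.76, [462, 216]), ([0.489, 0.344, 0.005], 0.73, [169, 229])]
tray2 [([0.497, -0.325, 0.007], 0.76, [462, 216]), ([0.489, 0.344, 0.005], 0.73, [169, 229])]
doming_block [([0.48, -0.055, 0.014], 0.38, [343, 228])]
anvil [([0.605, 0.172, 0.041], 0.57, [241, 174])]
tin [([0.48, 0.048, 0.026], 0.72, [298, 229])]
punch_long [([0.365, 0.142, 0.012], 0.8, [257, 282]), ([0.69, 0.299, 0.014], 0.6, [189, 142]), ([0.615, 0.049, 0.01], 0.51, [296, 171])]
punch_mid [([0.479, -0.163, 0.017], 0.5, [392, 226])]
punch_short [([0.477, -0.055, 0.015], 0.45, [343, 229]), ([0.619, -0.047, 0.041], 0.45, [338, 165])]
jar [([0.612, -0.152, 0.059], 0.95, [387, 164])]
dish [([0.485, 0.165, 0.006], 0.6, [247, 228])]
side 393.2401553378305 [ 0.34643284 -0.69899146  0.50861054] [ 0.20508698  0.80973772 -0.54978555]
tray3 [([0.492, 0.338, 0.002], 0.72, [279, 148]), ([0.497, -0.328, 0.008], 0.66, [357, 328]), ([0.617, 0.041, 0.011], 0.52, [353, 192])]
tray2 [([0.492, 0.338, 0.002], 0.72, [279, 148]), ([0.497, -0.328, 0.008], 0.66, [357, 328]), ([0.617, 0.041, 0.011], 0.52, [353, 192])]
doming_block [([0.621, -0.064, 0.032], 0.72, [372, 208]), ([0.5, -0.333, 0.009], 0.48, [360, 330])]
anvil [([0.606, 0.167, 0.028], 0.72, [334, 162])]
tin [([0.476, 0.038, 0.028], 0.77, [295, 195])]
punch_long [([0.612, 0.043, 0.008], 0.9, [351, 192]), ([0.362, 0.137, 0.006], 0.68, [241, 189]), ([0.691, 0.291, 0.01], 0.45, [350, 144])]
punch_mid []
punch_short [([0.474, -0.057, 0.008], 0.45, [303, 227])]
jar [([0.616, -0.171, 0.038], 0.59, [390, 237])]
dish [([0.491, 0.175, 0.015], 0.9, [290, 170]), ([0.475, -0.057, 0.008], 0.2, [304, 227])]
1.1 [0.15049069 0.65799025 0.22655545] [ 1.79999833e+02 -1.26624120e-04 -1.02882484e+02] 0.08784365056157152
```

View pics/top0.png

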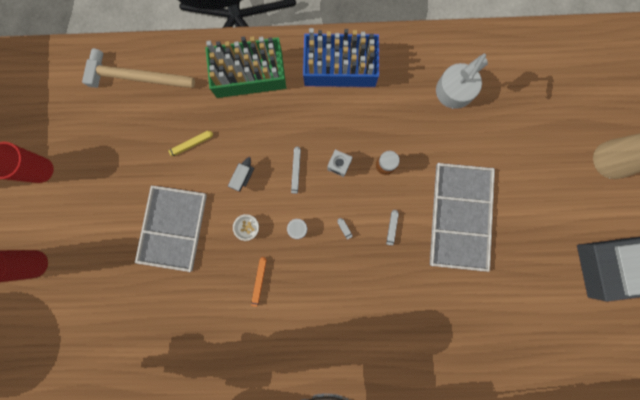

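Run:
```python
import cv2
a=cv2.imread("pics/top0.png")[140:300,150:520];cv2.imwrite("pics/c1.png",cv2.resize(a,None,fx=2.15,fy=2.15,interpolation=cv2.INTER_CUBIC))
```

```text
(no output)
```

View pics/c1.png

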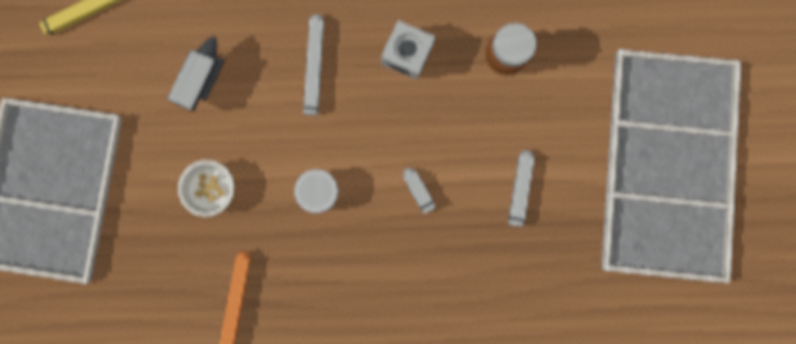

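The long punch is at (296,170), the middle one at (392,227) and the short one at (345,228). The orange bar (259,281) and yellow bar (190,143) are look-alikes and don't belong to the job. The block is at (340,162), anvil (241,174), tin (297,229), jar (389,162) and dish (246,228). tray2 is on the left and tray3 on the right. Next I fit poses by silhouette in both views.

```bash
cat > fit.py <<'E'
from h import *
from scipy.optimize import minimize
def box(x0,x1,y0,y1,z0,z1): return [[x,y,z] for x in(x0,x1) for y in(y0,y1) for z in(z0,z1)]
def cyl(d,z0,z1): return [[d/2*np.cos(a),d/2*np.sin(a),z] for a in np.arange(0,6.28,.2) for z in(z0,z1)]
def punch(L): return box(-L/2,L/2-7,-7,7,0,14)+[[L/2,y,z] for y in(-4,4) for z in(3,11)]
M=dict(tray3=box(-116,116,-64,64,0,14),tray2=box(-89,89,-64,64,0,14),doming_block=box(-21,21,-21,21,0,42),
 anvil=box(-41,17,-14,14,22,38)+box(-25,25,-15,15,0,8)+[[41,0,34]],tin=cyl(44,0,30),punch_long=punch(110),punch_mid=punch(80),punch_short=punch(50),jar=cyl(46,0,62),dish=cyl(58,0,24))
def hull(P):
    return cv2.convexHull(P.astype(np.float32).reshape(-1,1,2))
def world(l,p):
    m=np.array(M[l])/1000;c,s=np.cos(p[2]),np.sin(p[2])
    return np.c_[m[:,0]*c-m[:,1]*s+p[0],m[:,0]*s+m[:,1]*c+p[1],m[:,2]+(p[3] if len(p)>3 else 0)]
def fit(l,p0,shots,tol=25,z=0):
    hs=[]
    for s in shots:
        K,R,t=cam(s);best=None
        e=proj(s,[p0[0],p0[1],z+.015])
        for q in (l,)+(("punch_long","punch_mid","punch_short") if "punch" in l else ()):
            for d in ctrl.outline_of(s,q):
                m=d["pixels"].astype(np.uint8)
                if m.sum()<30: continue
                c=max(cv2.findContours(m,cv2.RETR_EXTERNAL,cv2.CHAIN_APPROX_NONE)[0],key=len)
                cc=c.reshape(-1,2).mean(0);g=np.linalg.norm(cc-e)
                if g<tol and(best is None or g<best[0]-3): best=(g,cv2.convexHull(c))
        if best is not None:
            f=np.zeros((1600,2560),np.uint8);mk=cv2.fillConvexPoly(np.zeros((400,640),np.uint8),best[1],1)
            H=cv2.findContours(cv2.resize(mk,None,fx=4,fy=4,interpolation=cv2.INTER_NEAREST),cv2.RETR_EXTERNAL,cv2.CHAIN_APPROX_NONE)[0][0]
            H=cv2.convexHull(H).astype(np.float32)/4-.375
            hs.append((K,R,t,H))
    def cost(p):
        w=world(l,[p[0],p[1],p[2],z]);r=0
        for K,R,t,H in hs:
            q=(w@R.T+t)@K.T;h=hull(q[:,:2]/q[:,2:]);a=cv2.contourArea(h);b=cv2.contourArea(H)
            i=cv2.intersectConvexConvex(h,H)[0];r+=1-i/(a+b-i)
        return r/max(1,len(hs))
    best=None
    for dy in ((0,.3,-.3,.6,-.6) if l not in("tin","jar","dish") else (0,)):
        x0=np.array([p0[0],p0[1],p0[2]+dy])
        r=minimize(cost,x0,method="Nelder-Mead",options=dict(initial_simplex=x0+np.array([[0,0,0],[.015,0,0],[0,.015,0],[0,0,.2]]),xatol=1e-5,fatol=1e-5,maxiter=400))
        if best is None or r.fun<best.fun: best=r
    return best.x,best.fun,len(hs)
E
cat > f1.py <<'E'
from fit import *
T=ctrl.snapshot("top");S=ctrl.snapshot("side")
for l,p in dict(tray3=(.497,-.325,0),tray2=(.489,.344,-.1),doming_block=(.618,-.052,.4),anvil=(.605,.17,-.4),tin=(.48,.045,0),punch_long=(.612,.045,0),
   punch_mid=(.479,-.163,-.1),punch_short=(.477,-.055,.4),jar=(.614,-.157,0),dish=(.485,.168,0)).items():
    print(l,*[(np.round([x[0]*1e3,x[1]*1e3,np.degrees(x[2])],1).tolist(),round(f,2),n) for x,f,n in (fit(l,p,q) for q in((T,S),(T,),(S,)))])
E
python3 f1.py
```

```text
tray3 ([498.5, -324.4, -7.2], np.float64(0.05), 2) ([497.1, -323.1, -6.9], np.float64(0.05), 1) ([498.9, -325.7, -7.6], np.float64(0.04), 1)
tray2 ([493.4, 338.6, -11.7], np.float64(0.08), 1) ([489.0, 344.0, -5.7], np.float64(0.0), 0) ([493.4, 338.6, -11.7], np.float64(0.08), 1)
doming_block ([626.9, -49.1, 70.8], np.float64(0.11), 2) ([625.2, -48.4, -27.0], np.float64(0.1), 1) ([627.8, -48.6, 72.6], np.float64(0.06), 1)
anvil ([611.3, 172.7, -29.4], np.float64(0.1), 1) ([611.3, 172.7, -29.4], np.float64(0.1), 1) ([605.0, 170.0, -22.9], np.float64(0.0), 0)
tin ([481.1, 51.1, 5.3], np.float64(0.11), 2) ([481.2, 50.6, -7.9], np.float64(0.1), 1) ([482.6, 54.1, 5.2], np.float64(0.12), 1)
punch_long ([618.4, 51.8, -3.5], np.float64(0.18), 2) ([620.5, 51.8, -3.4], np.float64(0.13), 1) ([617.7, 51.4, -4.8], np.float64(0.21), 1)
punch_mid ([478.8, -164.3, -12.4], np.float64(0.15), 2) ([479.0, -163.9, -12.2], np.float64(0.21), 1) ([478.8, -164.6, -12.8], np.float64(0.08), 1)
punch_short ([479.6, -56.4, 28.9], np.float64(0.15), 2) ([478.8, -55.4, 26.5], np.float64(0.18), 1) ([480.2, -56.3, 29.4], np.float64(0.09), 1)
jar ([621.7, -156.2, 0.6], np.float64(0.09), 2) ([620.9, -155.5, 3.0], np.float64(0.06), 1) ([623.9, -155.0, 5.1], np.float64(0.08), 1)
dish ([487.2, 170.3, 6.5], np.float64(0.11), 2) ([486.4, 168.8, 4.6], np.float64(0.1), 1) ([489.1, 171.6, -0.7], np.float64(0.1), 1)
```

Run:
```python
from h import *
T=ctrl.snapshot("top");im=T["pixels"]
# tray corners: white wall + grey floor = low saturation, hull of component
hsv=cv2.cvtColor(im,cv2.COLOR_BGR2HSV)
for n,(x0,x1,y0,y1) in dict(tray2=(120,222,178,282),tray3=(420,505,155,282)).items():
    m=((hsv[...,1]<70)).astype(np.uint8);k=np.zeros_like(m);k[y0:y1,x0:x1]=m[y0:y1,x0:x1]
    c=max(cv2.findContours(k,cv2.RETR_EXTERNAL,cv2.CHAIN_APPROX_NONE)[0],key=cv2.contourArea)
    P=np.array([back(T,*p,.014)[:2]*1e3 for p in c.reshape(-1,2)],np.float32)
    print(n,cv2.minAreaRect(P))
x=(hsv[...,1]<70).astype(np.uint8)
c=max([c for c in cv2.findContours(x[145:182,320:362].copy(),cv2.RETR_EXTERNAL,cv2.CHAIN_APPROX_NONE)[0]],key=cv2.contourArea)+[320,145]
print(cv2.minAreaRect(np.array([back(T,*p,.042)[:2]*1e3 for p in c.reshape(-1,2)],np.float32)))
cv2.imwrite("pics/b.png",0*im)
```

```text
tray2 ((492.4269714355469, 339.73321533203125), (134.51953125, 181.249755859375), 79.5447998046875)
tray3 ((498.94500732421875, -322.0355224609375), (133.8247528076172, 234.36941528320312), 82.63085174560547)
((624.40087890625, -48.09271240234375), (45.663211822509766, 50.87738800048828), 63.805545806884766)
```

View pics/side0.png

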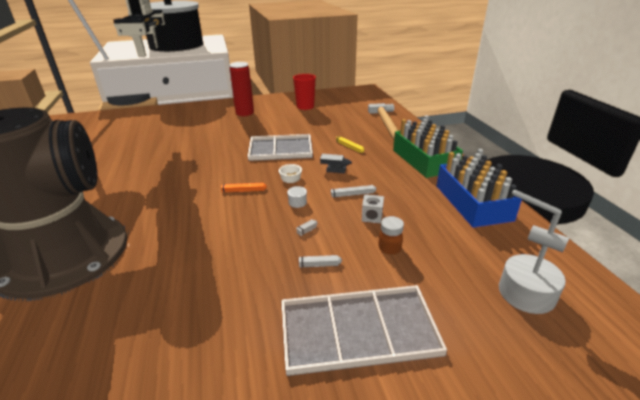

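The side view agrees with the layout, and there are no tall things on the paths. I'll take the anvil first.

>>> carry_out(
  increments=[
    [0,0,-8,200,-212,-60,0],
    [0,0,-16.5,455,-483,-110,0],
    [0,0,-16.5,455,-483,-110,0],
    [0,0,-16.5,455,-483,-110,0],
    [0,0,-16.5,455,-483,-110,0],
    [0,0,-16.5,455,-483,-110,0],
    [0,0,-16.5,455,-483,-110,0],
    [0,0,-16.5,455,-483,-110,0],
    [0,0,-16.5,455,-483,-110,0],
    [0,0,-16.5,455,-483,-110,0],
    [0,0,-16.5,455,-483,-110,0],
    [0,0,-16.5,455,-483,-110,0],
    [0,0,-16.5,455,-483,-110,0],
    [0,0,-16.5,455,-483,-110,0],
  ],
)

```text
clock: 6.8
tool_pos: [0.6051, 0.176, 0.117]
orientation: [-180.0, 0.0, -119.3]
force: [-0.3, -0.2, 0.1]
opening: 0.0878
```

>>> carry_out(
  increments=[
    [0,0,0,0,0,-35,0],
    [0,0,0,0,0,-70,0],
    [0,0,0,0,0,-90,0],
    [0,0,0,0,0,-104.5,0],
    [0,0,0,0,0,-104.5,0.5],
    [0,0,0,0,0,-104.5,1],
    [0,0,0,0,0,-104.5,1],
    [0,0,0,0,0,-104.5,1],
    [0,0,0,0,0,-104.5,1],
    [0,0,0,0,0,-104.5,1],
  ],
)

```text
clock: 8.05
tool_pos: [0.6055, 0.175, 0.0122]
orientation: [-180.0, 0.0, -119.4]
force: [-0.5, -0.8, 0.3]
opening: 0.0334
```

Run:
```python
from h import *
s=ctrl.snapshot("side");cv2.imwrite("pics/s1.png",cv2.resize(s["pixels"][60:260,200:440],None,fx=3,fy=3,interpolation=cv2.INTER_CUBIC))
o=ctrl.get_obs();print(o["clock"],o["tool_pos"],o["opening"],o["force"])
```

```text
8.1 [0.60595888 0.1753163  0.01232148] 0.029113008264868442 [0.36254349 1.98298372 1.07061926]
```

View pics/s1.png

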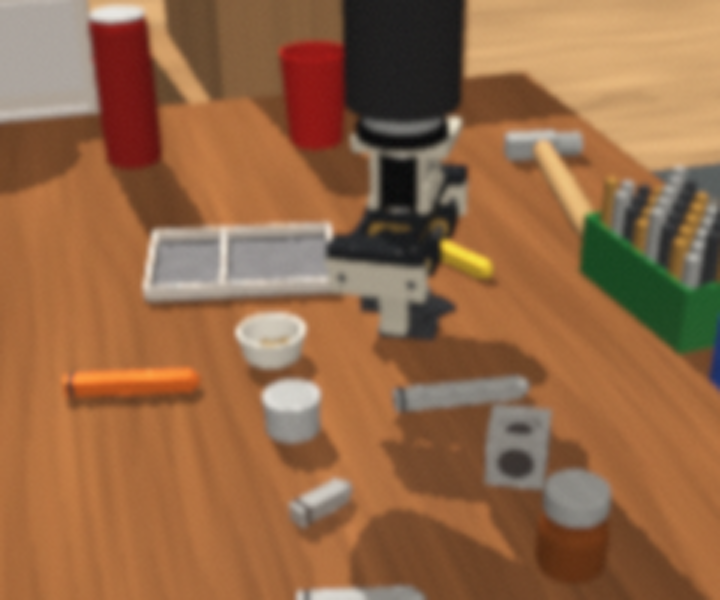

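>>> carry_out(
  increments=[
    [0,0,0,0,0,0,1],
    [0,0,0,0,0,8,1],
    [0,0,0,0,0,25,1],
    [0,0,0,0,0,60,1],
    [0,0,6,-25,50,70,1],
    [0,0,12,-55,105,70,1],
    [0,0,18.6,-84,159,70,1],
    [0,0,18.6,-84,159,70,1],
    [0,0,18.6,-84,159,45,1],
    [0,0,18.6,-84,159,20,1],
    [0,0,18.6,-84,159,10,1],
    [0,0,18.6,-84,159,7,1],
  ],
)

```text
clock: 9.6
tool_pos: [0.5217, 0.3335, 0.0192]
orientation: [180.0, -0.0, -100.8]
force: [1.1, -0.4, -2.4]
opening: 0.0278
```

Run:
```python
from h import *
a=ctrl.snapshot("side")["pixels"][100:200,220:400];b=ctrl.snapshot("top")["pixels"][170:270,110:290]
cv2.imwrite("pics/s2.png",cv2.resize(np.vstack([a,b]),None,fx=3,fy=3,interpolation=cv2.INTER_CUBIC))
```

```text
(no output)
```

View pics/s2.png

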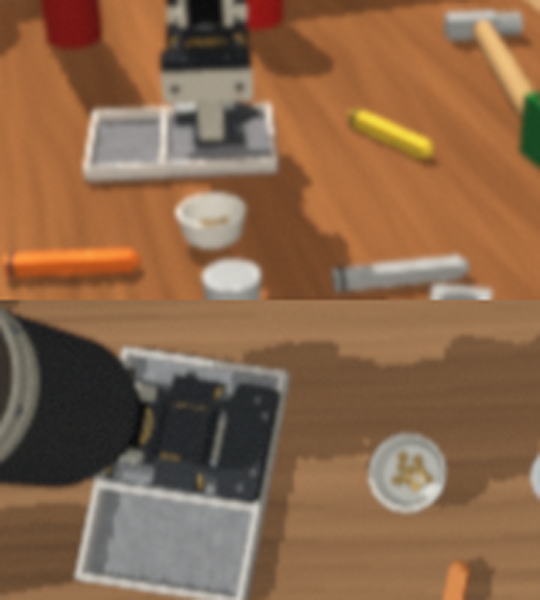

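>>> carry_out(
  increments=[
    [0,0,0,0,0,-2,1],
    [0,0,0,0,0,-3.2,1],
    [0,0,0,0,0,-3.2,0.75],
    [0,0,0,0,0,-3.2,0.5],
    [0,0,0,0,0,-3.2,0.4],
    [0,0,0,0,0,30,0.4],
    [0,0,0,0,0,80,0.4],
    [0,0,10,-10,-60,90,0.4],
    [0,0,38.8,-42,-390,90,0.4],
    [0,0,38.8,-42,-390,90,0.4],
    [0,0,38.8,-42,-390,90,0.4],
    [0,0,38.8,-42,-390,90,0.4],
    [0,0,38.8,-42,-390,90,0.4],
    [0,0,38.8,-42,-390,90,0.4],
    [0,0,38.8,-42,-390,90,0.4],
    [0,0,38.8,-42,-390,90,0.4],
  ],
)

```text
clock: 11.7
tool_pos: [0.4798, -0.0557, 0.1093]
orientation: [-180.0, -0.0, -62.0]
force: [-0.9, 0.6, -0.2]
opening: 0.0528
```

```bash
cat > f2.py <<'E'
from fit import *
import sys
T=ctrl.snapshot("top");S=ctrl.snapshot("side")
D=dict(doming_block=(.626,-.0487,-.47),anvil=(.527,.333,-.19),tin=(.481,.051,0),punch_long=(.619,.052,-.06),
   punch_mid=(.479,-.164,-.21),punch_short=(.4795,-.0562,.49),jar=(.6217,-.156,0),dish=(.487,.170,0))
for a in sys.argv[1:]:
    l,*r=a.split(",");p=[float(v) for v in r[:3]] or D[l];z=float(r[3]) if len(r)>3 else 0
    print(l,*[(np.round([x[0]*1e3,x[1]*1e3,np.degrees(x[2])],1).tolist(),round(f,2),n) for x,f,n in (fit(l,p,q,z=z) for q in((T,S),(T,),(S,)))])
print(ctrl.get_obs()["clock"])
E
python3 f2.py anvil,.527,.333,-.19,.004
```

```text
anvil ([529.1, 333.9, -7.4], np.float64(0.13), 1) ([529.1, 333.9, -7.4], np.float64(0.13), 1) ([527.0, 333.0, -10.9], np.float64(0.0), 0)
12.0
```

>>> carry_out(
  increments=[
    [0,0,0,0,0,-40,0.4],
    [0,0,0,0,0,-75,0.4],
    [0,0,0,0,0,-95,0.4],
    [0,0,0,0,0,-106,0.4],
    [0,0,0,0,0,-106,0.6],
    [0,0,0,0,0,-106,1],
    [0,0,0,0,0,-106,1],
    [0,0,0,0,0,-106,1],
    [0,0,0,0,0,-106,1],
    [0,0,0,0,0,-106,1],
    [0,0,0,0,0,-90,1],
    [0,0,0,0,0,-40,1],
    [0,0,0,0,0,-20,1],
    [0,0,0,0,0,-20,1],
  ],
)

```text
clock: 13.75
tool_pos: [0.4805, -0.0557, 0.0906]
orientation: [-179.8, -0.0, -62.0]
force: [-0.1, 0.3, -1.3]
opening: 0.0133
```

Run:
```python
from h import *
a=ctrl.snapshot("side")["pixels"][120:280,220:420]
cv2.imwrite("pics/s3.png",cv2.resize(a,None,fx=3,fy=3,interpolation=cv2.INTER_CUBIC))
```

```text
(no output)
```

View pics/s3.png

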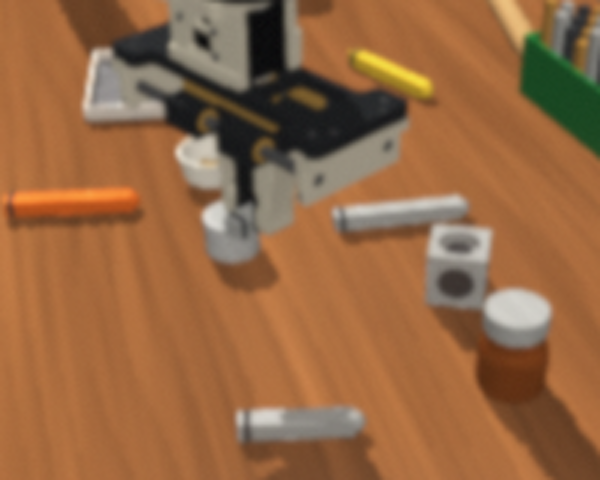

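>>> carry_out(
  increments=[
    [0,0,-10,-8,60,10,1],
    [0,0,-38.8,-37.6,405.2,10,1],
    [0,0,-38.8,-37.6,405.2,10,1],
    [0,0,-38.8,-37.6,405.2,10,1],
    [0,0,-38.8,-37.6,405.2,10,1],
    [0,0,-38.8,-37.6,405.2,10,1],
    [0,0,-38.8,-37.6,405.2,10,1],
    [0,0,-38.8,-37.6,405.2,10,1],
    [0,0,-38.8,-37.6,405.2,10,1],
    [0,0,-38.8,-37.6,405.2,-30,1],
    [0,0,-38.8,-37.6,405.2,-60,1],
    [0,0,-38.8,-37.6,405.2,-60,1],
  ],
)

```text
clock: 15.3
tool_pos: [0.4408, 0.3459, 0.0267]
orientation: [179.9, -0.3, -100.9]
force: [0.7, -0.5, -1.4]
opening: 0.0134
```

Run:
```python
from h import *
a=ctrl.snapshot("side")["pixels"][110:190,220:400];b=ctrl.snapshot("top")["pixels"][170:290,110:290]
cv2.imwrite("pics/s4.png",cv2.resize(np.vstack([a,b]),None,fx=3,fy=3,interpolation=cv2.INTER_CUBIC))
```

```text
(no output)
```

View pics/s4.png

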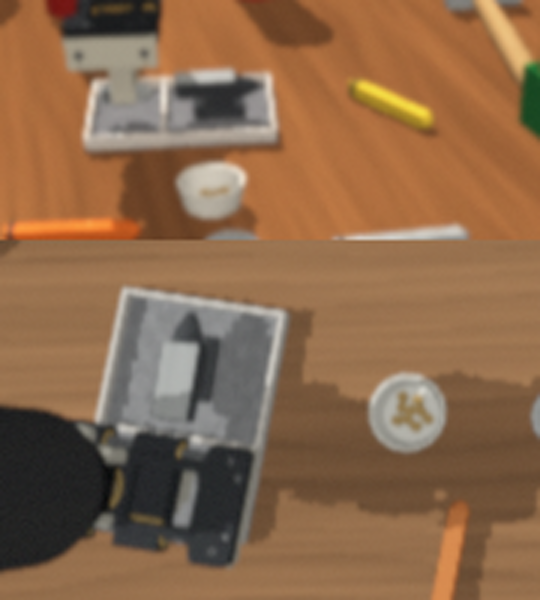

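>>> carry_out(
  increments=[
    [0,0,0,0,0,-10,1],
    [0,0,0,0,0,-17,1],
    [0,0,0,0,0,-20,1],
    [0,0,0,0,0,-21.5,1],
    [0,0,0,0,0,-21.5,1],
  ],
)

```text
clock: 16.02
tool_pos: [0.4419, 0.3493, 0.0077]
orientation: [-180.0, 0.0, -100.8]
force: [-0.1, -0.4, -0.7]
opening: 0.0139
```

>>> carry_out(
  increments=[
    [0,0,0,0,0,0,0.85],
    [0,0,0,0,0,0,0.7],
    [0,0,0,0,0,0,0.7],
    [0,0,0,0,0,30,0.7],
    [0,0,0,0,0,90,0.6],
    [0,0,7.3,177,-297,90,0.5],
    [0,0,7.3,177,-297,90,0.5],
    [0,0,7.3,177,-297,90,0.5],
    [0,0,7.3,177,-297,90,0.5],
    [0,0,7.3,177,-297,90,0.5],
    [0,0,7.3,177,-297,90,0.5],
    [0,0,7.3,177,-297,90,0.5],
    [0,0,7.3,177,-297,90,0.5],
  ],
)

```text
clock: 17.65
tool_pos: [0.6186, 0.0522, 0.0974]
orientation: [180.0, -0.0, -93.5]
force: [-0.6, -0.6, 0.4]
opening: 0.0439
```

```bash
python3 f2.py punch_short,.442,.349,-.19,.004
python3 - <<'E'
from h import *
a=ctrl.snapshot("side")["pixels"][110:260,240:440];b=ctrl.snapshot("top")["pixels"][170:280,120:320]
cv2.imwrite("pics/s5.png",cv2.resize(np.vstack([a,b]),None,fx=2.2,fy=2.2,interpolation=cv2.INTER_CUBIC))
E
```

```text
punch_short ([443.8, 346.9, -20.1], np.float64(0.14), 1) ([442.0, 349.0, -10.9], np.float64(0.0), 0) ([443.8, 346.9, -20.1], np.float64(0.14), 1)
18.55
```

View pics/s5.png

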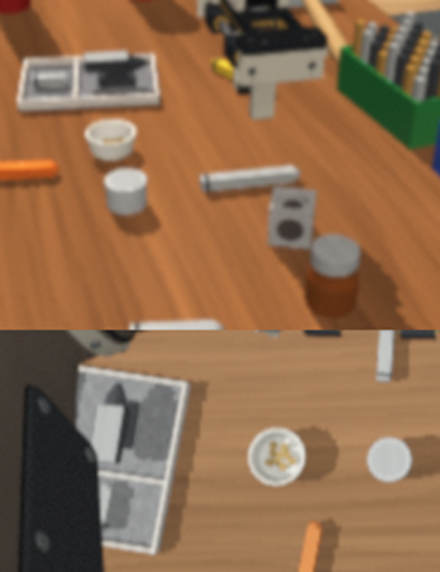

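>>> carry_out(
  increments=[
    [0,0,0,0,0,-40,0.5],
    [0,0,0,0,0,-75,0.5],
    [0,0,0,0,0,-88,0.5],
    [0,0,0,0,0,-94.6,0.5],
    [0,0,0,0,0,-94.6,0.7],
    [0,0,0,0,0,-94.6,1],
    [0,0,0,0,0,-94.6,1],
    [0,0,0,0,0,-94.6,1],
    [0,0,0,0,0,-94.6,1],
    [0,0,0,0,0,-94.6,1],
    [0,0,0,0,0,-80,1],
    [0,0,0,0,0,-40,1],
    [0,0,0,0,0,20,1],
    [0,0,0,0,0,20,1],
  ],
)

```text
clock: 20.4
tool_pos: [0.6222, 0.0531, 0.1237]
orientation: [-179.5, 0.2, -93.4]
force: [-0.2, -0.0, -2.6]
opening: 0.0135
```

Run:
```python
from h import *
o=ctrl.get_obs();print(o["joint_pos"],o["tool_pos"],o["orientation"])
```

```text
[ 22.81158328  20.19360169 -14.20099387   0.08297737 -55.04069312
  63.71180769] [0.62216626 0.05312148 0.12374481] [-179.46339082    0.18869788  -93.42851494]
```

>>> carry_out(
  increments=[
    [0,0,-10,-12,-38,0,1],
    [0,0,-20,-24,-80,0,1],
    [0,0,-30,-38,-120,0,1],
    [0,0,-40,-50,-160,0,1],
    [0,0,-50,-64,-200,0,1],
    [0,0,-60,-78,-240,0,1],
    [0,0,-70,-92,-285,0,1],
    [0,0,-80,-105,-330,0,1],
    [0,0,-89,-115,-360,0,1],
    [0,0,-93.7,-120.4,-375.7,-20,1],
    [0,0,-93.7,-120.4,-375.7,-50,1],
    [0,0,-93.7,-120.4,-375.7,-80,1],
    [0,0,-93.7,-120.4,-375.7,-80,1],
    [0,0,-93.7,-120.4,-375.7,-80,1],
  ],
)

```text
clock: 22.15
tool_pos: [0.499, -0.3237, 0.0385]
orientation: [-180.0, 0.0, 172.8]
force: [0.4, -0.0, -1.8]
opening: 0.0139
```

```bash
python3 - <<'E'
from h import *
S=ctrl.snapshot("side");T=ctrl.snapshot("top");a=S["pixels"][250:390,270:460];b=T["pixels"][150:290,400:590]
cv2.imwrite("pics/s6.png",cv2.resize(np.vstack([a,b]),None,fx=2.1,fy=2.1,interpolation=cv2.INTER_CUBIC))
E
python3 f2.py punch_long,.4985,-.3235,1.445,.034
```

```text
punch_long ([502.5, -319.2, 78.4], np.float64(0.38), 1) ([498.5, -323.5, 82.8], np.float64(0.0), 0) ([502.5, -319.2, 78.4], np.float64(0.38), 1)
23.15
```

View pics/s6.png

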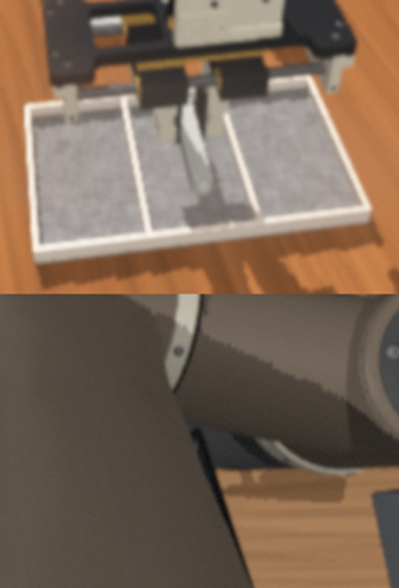

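Run:
```python
from fit import *
S=ctrl.snapshot("side");a=np.radians(-97.2)
im=S["pixels"].copy();im=cv2.resize(im[260:380,310:430],None,fx=5,fy=5,interpolation=cv2.INTER_CUBIC)
w=world("punch_long",[.4985,-.3235,a,.0355])
h=hull(np.array([proj(S,p) for p in w]))
cv2.polylines(im,[np.int32((h-[310,260])*5+2)],True,(0,255,0),1)
cv2.imwrite("pics/s7.png",im)
```

```text
(no output)
```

View pics/s7.png

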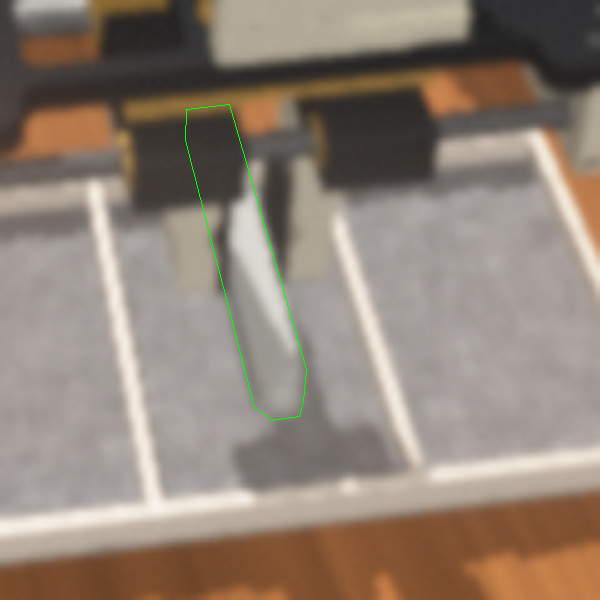

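>>> carry_out(
  increments=[
    [0,0,0,0,-1.2,-12,1],
    [0,0,0,0,-1.2,-20,1],
    [0,0,0,0,-1.2,-26,1],
    [0,0,0,0,-1.2,-29,1],
    [0,0,0,0,-1.2,-30.2,1],
    [0,0,0,0,-1.2,-30.2,1],
  ],
)

```text
clock: 23.95
tool_pos: [0.4982, -0.3247, 0.0077]
orientation: [-180.0, -0.0, 172.8]
force: [-2.2, 1.9, 2.8]
opening: 0.0138
```

>>> carry_out(
  increments=[
    [0,0,0,0,0,0,0.85],
    [0,0,0,0,0,0,0.75],
    [0,0,0,0,0,0,0.75],
    [0,0,0,0,0,20,0.75],
    [0,0,0,0,0,60,0.6],
    [0,0,0,0,0,110,0.4],
    [0,0,10,20,42,110,0.15],
    [0,0,70,127.5,276,110,0.15],
    [0,0,70,127.5,276,110,0.15],
    [0,0,70,127.5,276,110,0.15],
    [0,0,70,127.5,276,110,0.15],
    [0,0,70,127.5,276,110,0.15],
    [0,0,70,127.5,276,110,0.15],
    [0,0,70,127.5,276,110,0.15],
    [0,0,70,127.5,276,110,0.15],
    [0,0,70,127.5,276,110,0.15],
  ],
)

```text
clock: 25.95
tool_pos: [0.626, -0.0491, 0.1174]
orientation: [-180.0, 0.0, -117.3]
force: [0.1, -0.4, 0.5]
opening: 0.0748
```

```bash
python3 f2.py punch_long,.498,-.324,-1.7,.004 doming_block
```

```text
punch_long ([497.0, -324.6, -97.2], np.float64(0.15), 2) ([496.1, -326.8, -97.2], np.float64(0.16), 1) ([498.3, -322.3, -97.9], np.float64(0.11), 1)
doming_block ([626.7, -48.9, -20.0], np.float64(0.26), 2) ([611.5, -44.8, 3.1], np.float64(0.41), 1) ([627.3, -48.5, -19.8], np.float64(0.05), 1)
27.05
```

>>> carry_out(
  increments=[
    [0,0,3,0.5,0,-40,0.15],
    [0,0,3,0.5,0,-75,0.15],
    [0,0,3,0.5,0,-97,0.15],
    [0,0,3,0.5,0,-107.4,0.15],
    [0,0,3,0.5,0,-107.4,0.3],
    [0,0,3,0.5,0,-107.4,0.45],
    [0,0,3,0.5,0,-107.4,1],
    [0,0,3,0.5,0,-107.4,1],
    [0,0,3,0.5,0,-107.4,1],
    [0,0,3,0.5,0,-107.4,1],
    [0,0,3,0.5,0,-107.4,1],
    [0,0,3,0.5,0,-95,1],
    [0,0,3,0.5,0,-50,1],
    [0,0,3,0.5,0,0,1],
    [0,0,3,0.5,0,0,1],
  ],
)

```text
clock: 28.92
tool_pos: [0.629, -0.0484, 0.122]
orientation: [-179.6, 0.2, -114.2]
force: [0.1, 0.3, -6.0]
opening: 0.0418
```

>>> carry_out(
  increments=[
    [0,0,5,-10,-50,0,1],
    [0,0,10,-20,-110,0,1],
    [0,0,16.8,-32,-170,0,1],
    [0,0,16.8,-43,-230,0,1],
    [0,0,16.8,-52.6,-284.7,-10,1],
    [0,0,16.8,-52.6,-284.7,-45,1],
    [0,0,16.8,-52.6,-284.7,-75,1],
    [0,0,16.8,-52.6,-284.7,-90,1],
    [0,0,16.8,-52.6,-284.7,-98,1],
    [0,0,16.8,-52.6,-284.7,-102,1],
    [0,0,16.8,-52.6,-284.7,-103,1],
    [0,0,16.8,-52.6,-284.7,-103,1],
  ],
)

```text
clock: 30.42
tool_pos: [0.5744, -0.3334, 0.0152]
orientation: [-179.9, -0.0, -97.4]
force: [0.9, 0.0, -5.5]
opening: 0.042
```

Run:
```python
from h import *
S=ctrl.snapshot("side");a=S["pixels"][240:390,270:470]
cv2.imwrite("pics/s8.png",cv2.resize(a,None,fx=3,fy=3,interpolation=cv2.INTER_CUBIC))
```

```text
(no output)
```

View pics/s8.png

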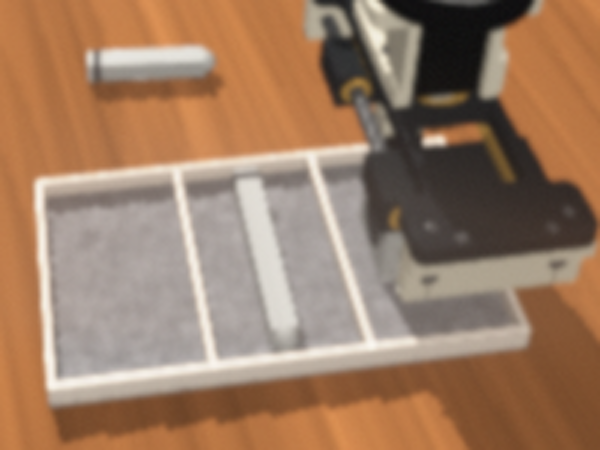

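>>> carry_out(
  increments=[
    [0,0,0,0,0,-0.7,1],
    [0,0,0,0,0,-0.7,1],
    [0,0,0,0,0,-0.7,0.45],
    [0,0,0,0,0,-0.7,0.3],
    [0,0,0,0,0,-0.7,0.2],
    [0,0,0,0,0,-0.7,0.2],
    [0,0,0,0,0,35,0.2],
    [0,0,0,0,0,90,0.2],
    [0,0,0,-15,60,100,0.2],
    [0,0,0,-92.7,384.4,100,0.2],
    [0,0,0,-92.7,384.4,100,0.2],
    [0,0,0,-92.7,384.4,100,0.2],
    [0,0,0,-92.7,384.4,100,0.2],
    [0,0,0,-92.7,384.4,100,0.2],
    [0,0,0,-92.7,384.4,100,0.2],
    [0,0,0,-92.7,384.4,100,0.2],
    [0,0,0,-92.7,384.4,100,0.2],
  ],
)

```text
clock: 32.6
tool_pos: [0.4813, 0.0507, 0.1144]
orientation: [-180.0, 0.0, -97.4]
force: [0.1, 0.4, -0.1]
opening: 0.0698
```

>>> carry_out(
  increments=[
    [0,0,0,0,0,-40,0.2],
    [0,0,0,0,0,-80,0.2],
    [0,0,0,0,0,-100,0.2],
    [0,0,0,0,0,-111,0.2],
    [0,0,0,0,0,-111,0.35],
    [0,0,0,0,0,-111,0.5],
    [0,0,0,0,0,-111,1],
    [0,0,0,0,0,-111,1],
    [0,0,0,0,0,-111,1],
    [0,0,0,0,0,-111,1],
    [0,0,0,0,0,-100,1],
    [0,0,0,0,0,-50,1],
    [0,0,0,0,0,-20,1],
    [0,0,0,0,0,-20,1],
  ],
)

```text
clock: 34.35
tool_pos: [0.4827, 0.0518, 0.0973]
orientation: [-179.7, 0.2, -97.4]
force: [0.7, 0.7, -1.1]
opening: 0.0429
```

>>> carry_out(
  increments=[
    [0,0,0,-8,-50,0,1],
    [0,0,0,-17,-110,0,1],
    [0,0,0,-27,-170,0,1],
    [0,0,0,-37,-230,0,1],
    [0,0,0,-46,-290,0,1],
    [0,0,0,-54,-340,0,1],
    [0,0,0,-58,-365.5,-15,1],
    [0,0,0,-58,-365.5,-45,1],
    [0,0,0,-58,-365.5,-65,1],
    [0,0,0,-58,-365.5,-78,1],
    [0,0,0,-58,-365.5,-84,1],
    [0,0,0,-58,-365.5,-86.5,1],
    [0,0,0,-58,-365.5,-86.5,1],
  ],
)

```text
clock: 35.98
tool_pos: [0.4237, -0.3145, 0.0085]
orientation: [-179.9, -0.0, -97.4]
force: [0.1, 0.4, -0.6]
opening: 0.0427
```

Run:
```python
from h import *
S=ctrl.snapshot("side");a=S["pixels"][200:390,250:480]
cv2.imwrite("pics/s9.png",cv2.resize(a,None,fx=2.6,fy=2.6,interpolation=cv2.INTER_CUBIC))
```

```text
(no output)
```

View pics/s9.png

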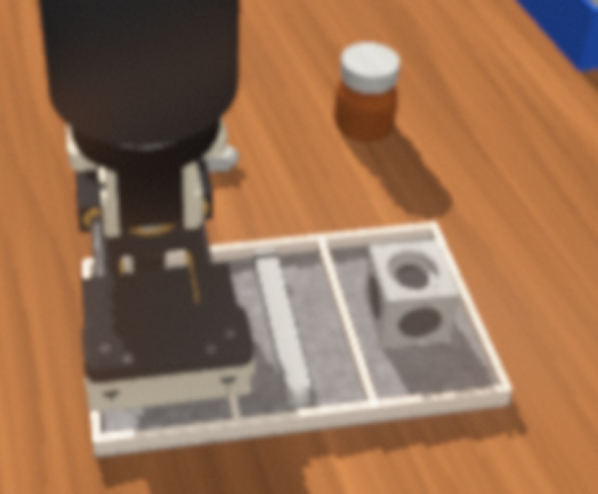

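>>> carry_out(
  increments=[
    [0,0,0,0,0,-0.6,1],
    [0,0,0,0,0,-0.6,1],
    [0,0,0,0,0,-0.6,0.48],
    [0,0,0,0,0,-0.6,0.35],
    [0,0,0,0,0,-0.6,0.25],
    [0,0,0,0,0,-0.6,0.25],
    [0,0,0,0,0,35,0.25],
    [0,0,0,0,0,90,0.25],
    [0,0,0,0,0,150,0.25],
    [0,0,0,0,330,200,0],
    [0,0,0,0,330,200,0],
    [0,0,0,0,330,200,0],
    [0,0,0,0,330,200,0],
    [0,0,0,0,330,200,0],
    [0,0,0,0,330,200,0],
    [0,0,0,0,330,200,0],
    [0,0,0,0,330,200,0],
    [0,0,0,0,330,200,0],
  ],
)

```text
clock: 38.28
tool_pos: [0.423, 0.0146, 0.2076]
orientation: [180.0, -0.0, -97.5]
force: [-0.1, 0.2, 0.1]
opening: 0.0879
```

```bash
python3 f2.py doming_block,.574,-.333,-.1,.004 tin,.423,-.314,0,.004 punch_long,.498,-.324,-1.7,.004 punch_short,.442,.349,-.19,.004 anvil,.527,.333,-.19,.004 punch_mid jar dish
python3 - <<'E'
from h import *
for n in("side","top"):
    a=ctrl.snapshot(n)["pixels"];cv2.imwrite(f"pics/end_{n}.png",a)
a=cv2.imread("pics/end_side.png")[110:390,230:470];b=cv2.imread("pics/end_top.png")[130:290,120:510]
a=cv2.resize(a,(390,455));cv2.imwrite("pics/end.png",cv2.resize(np.vstack([a,b]),None,fx=.97,fy=.97) if 0 else np.hstack([cv2.resize(a,(400,467)),cv2.resize(np.vstack([b[:,:110],b[:,280:]]),(400,600))[:467*1]]) )
E
```

```text
doming_block ([574.3, -333.7, -8.0], np.float64(0.06), 2) ([573.7, -333.8, -7.4], np.float64(0.07), 1) ([575.2, -333.6, -7.2], np.float64(0.05), 1)
tin ([423.6, -314.4, 5.7], np.float64(0.08), 2) ([421.9, -314.5, 5.4], np.float64(0.11), 1) ([423.8, -313.9, 7.4], np.float64(0.03), 1)
punch_long ([497.8, -324.8, -97.8], np.float64(0.2), 2) ([497.1, -324.5, -98.5], np.float64(0.24), 1) ([498.4, -323.9, -97.2], np.float64(0.14), 1)
punch_short ([443.1, 348.4, -9.8], np.float64(0.15), 1) ([443.1, 348.4, -9.8], np.float64(0.15), 1) ([442.0, 349.0, -10.9], np.float64(0.0), 0)
anvil ([528.0, 333.4, -10.6], np.float64(0.1), 2) ([526.7, 334.0, -10.1], np.float64(0.08), 1) ([530.8, 332.3, -20.2], np.float64(0.08), 1)
punch_mid ([478.7, -164.5, -12.0], np.float64(0.15), 2) ([477.1, -164.2, -11.2], np.float64(0.19), 1) ([480.2, -165.1, -12.8], np.float64(0.07), 1)
jar ([622.1, -156.9, -1.2], np.float64(0.11), 2) ([620.3, -155.2, 4.7], np.float64(0.09), 1) ([624.6, -155.0, 7.7], np.float64(0.09), 1)
dish ([490.2, 170.7, 2.8], np.float64(0.08), 1) ([487.0, 170.0, 0.0], np.float64(0.0), 0) ([490.2, 170.7, 2.8], np.float64(0.08), 1)
41.775
```

View pics/end_side.png

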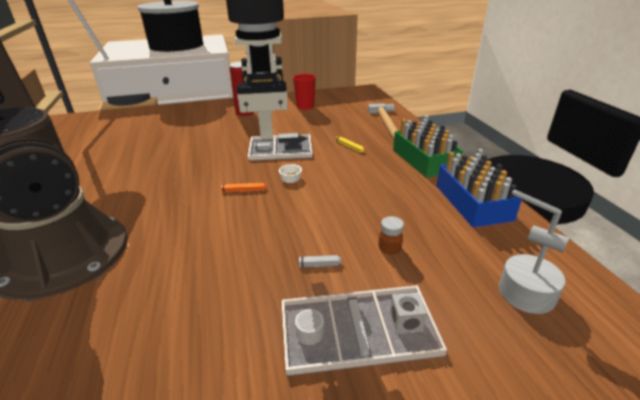

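View pics/end_top.png

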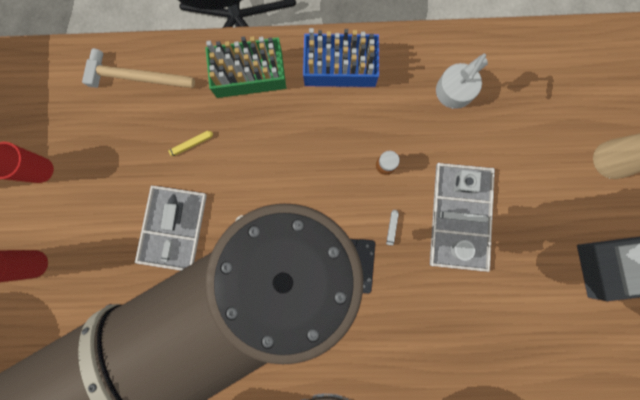

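All five parts are in their compartments: block (469,181), long punch (464,215) and tin (464,251) in tray3, and anvil (169,212) and short punch (166,249) in tray2. The jar, dish and middle punch have not moved.

```bash
python3 -c "
from plant import ctrl
print(ctrl.close_job(), ctrl.get_obs()['clock'])"
```

```text
the job is handed in; nothing more can be done
the job is handed in; nothing more can be done
```

Both kits are made up and the job is handed in, at about 42 s of the 122 s allowed.

**Placement:** In tray3 the doming block is in the far end compartment, the longest punch in the middle and the tin in the near end. In tray2 the anvil is in the wide compartment and the shortest punch in the narrow one. The final pose fits put each within a few mm of its target, and the fit residuals for all but the long punch stayed close to what they were before the move. Both end pictures show all five parts lying in their compartments. I did not measure tilt or height, but the pictures show nothing tilted or resting on a wall.

**Left alone:** The middle punch, jar and dish fit within about 3 mm of where they started, and the jar and dish are upright.

**Disagreements:**
- **Single-view checks:** In the last check the short punch was found only in the top view and the dish only in the side view.
- **Anvil:** The side view gave its yaw about 10° off the top view, where the outline is clearer.
- **Long punch:** Its outline fit was the weakest, with a mismatch of about 0.2, but both views put it at the same place within 2 mm.

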